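# Open the trimming hood's sash to its marked height

### The arm

A 6-joint arm with a two-finger parallel gripper is mounted at the origin on the work surface. World frame = base frame: x ahead of the robot, y to its left, z up, the work surface at z = 0. Lengths are in m, angles in rad, forces in N, time in s.
With the tool pointing down it reaches from about 0.425 to 0.95 m from the base axis. Payload 3.5 kg.
Tool frame: the origin (TCP) lies at the very end of the fingers, on their centre line; the grasp point (between the pads) lies 19 mm behind it (ctrl.grip_point_offset is the distance from the TCP to the grasp point, in m); z points along the fingers, y is the line along which they close (so a half turn about z gives the same grasp; the last joint's range is limited). The gripper opens to 85 mm and grips with 20 to 120 N. Pads are 22 mm wide; open, the fingers measure 114 mm over their backs; the gripper's body (76 mm by 85 mm) begins 54 mm behind the grasp point. The pads swing forward as they close: fully open they stand 13 mm farther back than shut.
Start: joints at [-1.385, 0.286, 1.577, -0, 1.279, -0.15], TCP at [0.222, -0.637, 0.231] pointing down, gripper open.
Joint ranges: [-2.77, 2.77], [-0.9, 2.22], [0.21, 2.48], [-1.53, 4.67], [0.24, 2.81], [-2.84, 2.84]. Speed limits (rad/s): [2.79, 2.79, 3.14, 3.14, 3.14, 3.14].

### API

Orientations are given as a unit quaternion [x, y, z, w].
In Python, from plant import telemetry, vision, ctrl gives the robot as it stands.
- The arm moves only by the tool arm_command, never from a script. Its argument "series" is one flat list of numbers, 7 for each row, row after row: the shift along the tool's x, y, z in cm, then the turn, a rotation vector about the tool's x, y, z in degrees, then the closure, from 0 (fully open) to 1 (shut). A call has 1 to 10 rows; each row is the pose to reach, as a shift and turn from the pose commanded when the call began, along the tool's axes at that moment; what a row does not reach only later rows make up. A row lasts 1/12 s, in which the tool goes at most 41.7 mm and 7.16 degrees, less where a joint would pass 70% of its speed; a pose out of reach is approached as far as the arm can. A call with a gripper value outside its range is refused whole. The fingers move at their own pace and stop on an object; "force" is the grip in N (left out, the last holds). Time passes only in rows, so rows that repeat a pose let the fingers close. It gives the time, the measured TCP pose, the force, the opening and the grip force at its end, in the units of the state.
- telemetry.get_state(): the state, without advancing time (a new reading comes with each control period).
- vision.read_camera(name): name is "scene" or "top"; returns a dict with "color" (480x640x3 uint8, blue, green, red), "K" (3x3 intrinsics, pixels), "D" ([k1, k2, p1, p2, k3] as OpenCV has them; the pictures are not rectified), "rvec" (rotation vector, rad) and "tvec" (3), from world to camera coordinates, as OpenCV has them. Camera axes: x right, y down, z forward; pixel columns grow to the right and rows downward; lengths in m; the calibration is good to about 2 mm. A picture is of the moment at which its call begins. There is no depth.
- ctrl.sign_off(): hands the job in; it is judged then, once.
The state is a dict: "time": time; "qpos": joint angles; "dq": joint speeds; "joint_efforts": joint torques, N m; "eef_pos": TCP position; "tcp_rot": TCP orientation; "contact_force": force on the tool from outside, world axes, zero at the start; "wrist_torque": the same for the moment, N m; "opening": opening from 0.0 (shut) to 1.0 (fully open); "finger_force": force on a finger pad.
Only numpy, scipy, OpenCV 4.12 (cv2) and the standard library are available. Lean on these libraries where they do the work, as an engineer would, in place of code of your own. Each camera call takes 0.05 s, during which the arm holds its last target. There are 200 camera calls.

### The job

Set the extraction hood ready for trimming: push its counterweighted sash up from beneath the lip with the fingertips, without gripping the lip and without running the sash to its top stop, until the lip's end is level with the pointer clamped on the hood's side rail. Then press the push button on the control box to start the extraction, and finish clear of everything with the sash still at the pointer. Nothing is to be picked up; leave the pointer and all the loose things on the table where they are.

Things in the scene. Friction and masses are not known exactly. Their poses are not given: they have to be found in the camera images.
- hood: Grey extraction hood with clear panels, fixed, 340 (x) by 400 (y) by 366 mm high. Origin at the centre of its underside, z up; its front faces its own -x. The front slopes back at 45 degrees from (-150, 0, 60) mm in its frame, above a sill at x = -164 mm: 'up the slope' is (0.707, 0, 0.707), 'out' of it (-0.707, 0, 0.707). The counterweight hangs on its +y side.
- sash (a joint): The clear sliding window (344 mm wide, in an aluminium frame) in the hood's sloping front: its travel up the slope in m, 0 = shut, 0.175 = top stop (do not run it beyond 0.168). Balanced; it stays where it is left. Friction and imbalance make it take about 2 to 7 N along the slope to move, up or down.
- lip_mid (a point): Centre of the sash's aluminium lip, a flat ledge standing square out of the sash near its lower edge: 240 mm long (hood's y), 40 deep (out), 8 thick (up the slope). Underside 4 mm down the slope from here, free edge 20 mm out, sash frame 20 mm in; free room below. A 4 mm rubber strip lies on top. Moves with the sash; z axis up the slope, -x out of it, y along the lip.
- lip_end (a point): Corner of the lip at its free edge and its -y end, half-way through its 8 mm thickness. Axes as lip_mid.
- lip_rail: The aluminium lip itself (the part to push on, from beneath). Its origin lies on the sloping front, at (-150, 0, 60) mm in the hood's frame when the sash is shut, not on the lip: use lip_mid.
- lip_cap: Rubber strip on the upper side of the lip, 240 by 32 by 4 mm, set back 8 mm from the lip's free edge. Same origin as lip_rail. Touching it and the lip's aluminium at once with force counts as gripping the lip.
- marker (a joint): The pointer's place along the slope in m; the lip is exactly level with the pointer when sash equals marker. The clamp is tight (30 N) and must not be shifted.
- marker_tip (a point): Tip of the pointer: a thin (4 mm) dark steel arm on a black clamp on the hood's -y side rail, reaching along +y to about 18 mm beside the end of the lip. The tip is half-way through its thickness. z axis points up the slope.
- control_box: Grey control box, 100 by 80 by 50 mm high, fixed on the table to the left or right in front of the hood. Origin at the centre of its underside.
- fan_button_top (a point): Centre of the top face of the round grey push button (32 mm across) in a black housing on top of the control box; it is pressed straight down.
- fan_button (a joint): Travel of the push button in m: 0 = up, 0.006 = fully down; it takes 5 N fully down, counts as pressed beyond 0.004 and springs back.
- filler_tin: Loose: tin 80 mm across, 90 mm high. Origin at the centre of its underside.
- sanding_block: Loose: wooden sanding block 110 by 65 by 28 mm high. Origin at the centre of its underside.
- screwdriver: Loose: screwdriver 140 mm long lying on the table.
- tape_roll: Loose: roll of tape 80 mm across, 24 mm high, lying flat. Origin at the centre of its underside.
- hardener: Loose: white bottle 56 mm across, 130 mm high. Origin at the centre of its underside.
- mixing_cup: Loose: white cup 72 mm across, 80 mm high. Origin at the centre of its underside.
- locating_pin: Loose: flanged pin 44 mm across, 50 mm high. Origin at the centre of its underside.

How it is judged:
By the outcome, as a careful person would: the job done as asked, in the order asked, and still so for the second after the job is handed in, with the robot touching nothing.
It also fails if it takes over 53 s, if anything falls off the work surface, if the arm or the gripper's body presses on something with over 40 N, if the wrist force passes 120 N, or if a joint passes its speed limit or range.

## Working session

There is one attempt and no reset: what is moved stays moved. The work goes in short steps, Python scripts to look and compute and a tool call to move; the robot and the scene stay as the last step left them, time stands still between calls to the robot, and variables do not carry over. Pictures are saved under pics/ and viewed, at most 12 in all, crops included, and the job is handed in when it is done.

Besides the shell and the picture viewer there is one more tool, called after "Emit:" as name(argument=value, ...) on one line, values as JSON. arm_command: Moves the arm, as the interface text tells. Its arguments: {"type":"object","properties":{"series":{"type":"array","items":{"type":"number"}},"force":{"type":"number"}},"required":["series"]}

```bash
ls; mkdir -p pics
python3 - <<'E'
from plant import telemetry, vision, ctrl
import cv2
for n in("scene","top"):
    c=vision.read_camera(n); cv2.imwrite(f"pics/{n}0.png",c["color"]); print(n,c["K"],c["D"],c["rvec"],c["tvec"])
print(telemetry.get_state(), ctrl.grip_point_offset)
E
```

```text
pics
scene [[440.27629827   0.         318.19616526]
 [  0.         440.27629827 243.03489848]
 [  0.           0.           1.        ]] [-0.03721292  0.          0.          0.          0.        ] [ 2.29488382  0.6876519  -0.28139606] [-0.46951214 -0.1315177   1.29885226]
top [[444.62206686   0.         324.83139559]
 [  0.         444.62206686 241.75853675]
 [  0.           0.           1.        ]] [-0.029488  0.        0.        0.        0.      ] [ 2.09669871 -2.11310342  0.24186794] [0.01719954 0.54799133 1.03256602]
{'time': 0.1, 'qpos': array([-1.38499392e+00,  2.87134552e-01,  1.57802112e+00,  1.18892323e-05,
        1.27863002e+00, -1.49988605e-01]), 'dq': array([-2.25311180e-05, -1.00127739e-03, -4.54937018e-03, -1.13098756e-03,
       -2.90697026e-04,  2.21208503e-04]), 'joint_efforts': array([ 6.24790009e-04, -4.07293117e+01, -2.93698221e+01, -1.31234247e-04,
        3.42176201e-03, -8.04665092e-06]), 'eef_pos': array([ 0.22234984, -0.63669509,  0.23005232]), 'tcp_rot': array([ 9.85938322e-01,  1.67106023e-01, -1.39443291e-05, -1.09644653e-03]), 'contact_force': array([-0.18436996,  0.16006125, -0.57097239]), 'wrist_torque': array([ 0.0067702 ,  0.07233774, -0.03963759]), 'finger_force': 0.0, 'opening': 1.0021400873569937} 0.0187
```

View pics/scene0.png

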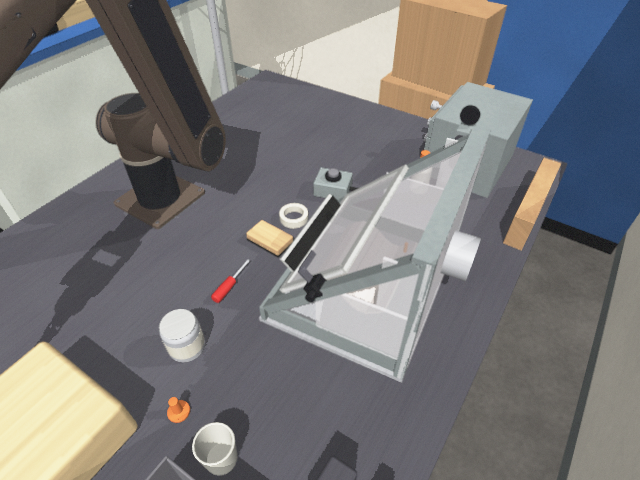

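View pics/top0.png

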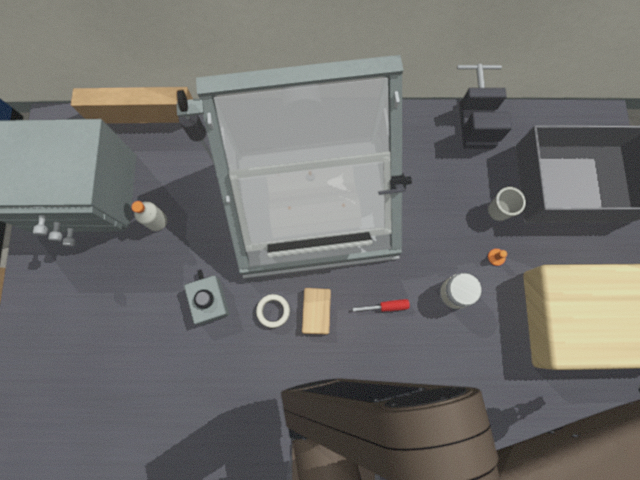

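The scene view shows the hood with its pointer clamp at about (315,288), the lip from (290,265) to (335,200) and the control box at (333,180). In the top view the lip runs from (268,245) to (372,238), the clamp is at (400,181), and the button is at (204,299). I'll zoom in for the details.

Run:
```python
import cv2
a=cv2.imread("pics/top0.png")[160:340,180:420]; cv2.imwrite("pics/t1.png",cv2.resize(a,None,fx=3.3,fy=3.3,interpolation=cv2.INTER_CUBIC))
a=cv2.imread("pics/scene0.png")[160:390,240:500]; cv2.imwrite("pics/s1.png",cv2.resize(a,None,fx=2.6,fy=2.6,interpolation=cv2.INTER_CUBIC))
```

```text
(no output)
```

View pics/t1.png

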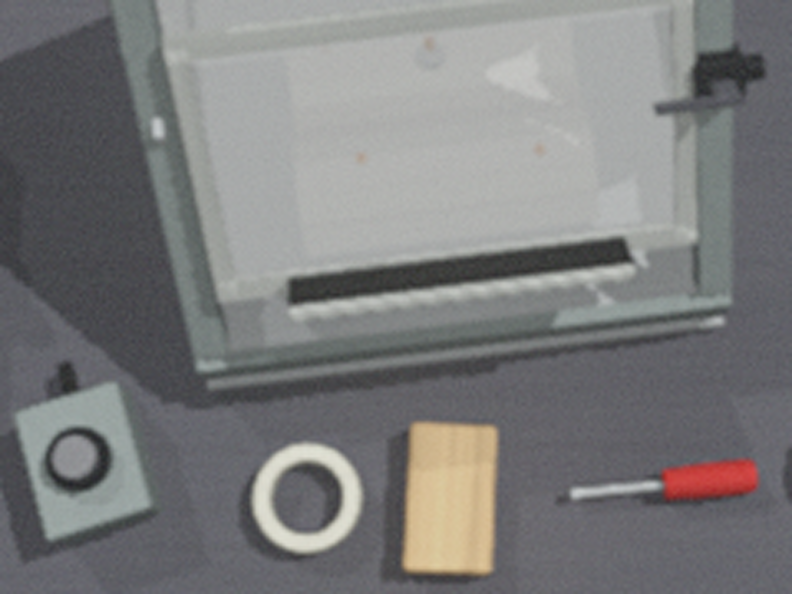

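View pics/s1.png

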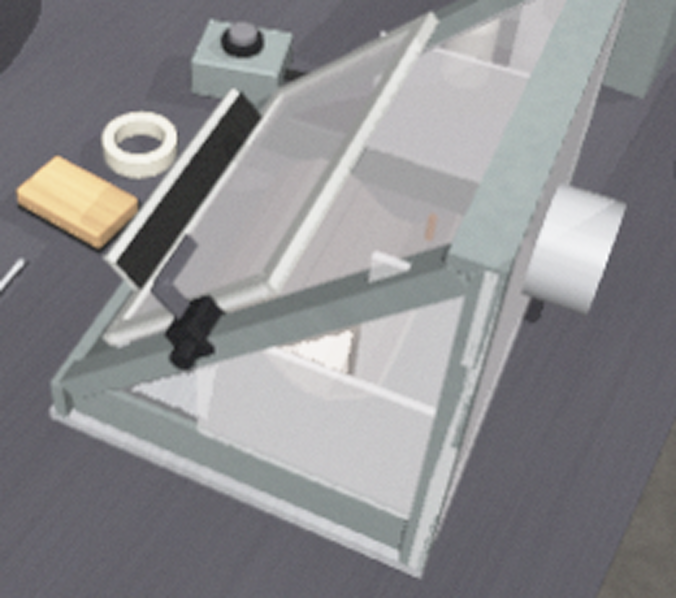

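```bash
cat > h.py <<'E'
import cv2,numpy as np
from plant import telemetry, vision, ctrl
from scipy.optimize import least_squares
from scipy.spatial.transform import Rotation as R
cams={n:vision.read_camera(n) for n in("scene","top")}
def proj(c,P): return cv2.projectPoints(np.atleast_2d(np.float64(P)),c["rvec"],c["tvec"],c["K"],c["D"])[0][:,0]
def tri(pt,ps):
    f=lambda X:np.r_[proj(cams["top"],X)[0]-pt,proj(cams["scene"],X)[0]-ps]
    r=least_squares(f,[.7,0,.1]); return r.x,abs(r.fun).max()
def onz(n,p,z):
    return least_squares(lambda q:proj(cams[n],[q[0],q[1],z])[0]-p,[.7,0]).x
T=lambda x,y:np.array([x/3.3+180-.35,y/3.3+160-.35])
S=lambda x,y:np.array([x/2.6+240-.3,y/2.6+160-.3])
E
python3 - <<'E'
from h import *
np.set_printoptions(precision=4,suppress=True)
for k,t,s in [("lipL",T(291,309),S(235,91)),("lipR",T(634,270),S(108,260)),("capR_in",T(628,238),S(133,290)),("capL_in",T(289,281),S(262,122)),
 ("tip",T(657,108),S(190,239)),("sillR",T(723,322),S(52,412)),("railR",T(730,303),S(62,382)),("btn",T(73,456),S(243,34))]:
    print(k,*tri(t,s))
print("tape",onz("top",T(306,498),.024),"block",onz("top",T(450,498),.028),"sd",onz("top",T(575,494),.01),onz("top",T(757,470),.02),"tin",onz("top",(460,290),.09),"box",[onz("top",T(*q),.05) for q in((17,414),(116,383),(156,508),(47,541))],"sillL",onz("top",T(208,385),.0),onz("top",T(723,322),0.),onz("scene",S(52,412),0),"bot",onz("top",(152,215),.12))
E
```

```text
lipL [0.5037 0.1425 0.1453] 0.21435019914923714
lipR [ 0.5299 -0.0931  0.1426] 0.19165312110931154
capR_in [ 0.5562 -0.0933  0.1225] 0.6036939401213886
capL_in [0.5305 0.1485 0.1146] 0.42248261241252294
tip [ 0.6179 -0.1016  0.228 ] 0.2593194757888
sillR [ 0.5184 -0.1745  0.0138] 0.6506033149557879
railR [ 0.5271 -0.1697  0.0582] 2.087016013669597
btn [0.4118 0.3067 0.0701] 0.08710241239231209
tape [0.3839 0.1433] block [0.3828 0.0358] sd [ 0.3863 -0.0585] [ 0.4023 -0.1954] tin [ 0.4232 -0.3033] box [array([0.4449, 0.3552]), array([0.4675, 0.2829]), array([0.3755, 0.2495]), array([0.3522, 0.3279])] sillL [0.473  0.2235] [ 0.5197 -0.1783] [ 0.5124 -0.1669] bot [0.6027 0.4217]
```

```bash
cat > g.py <<'E'
import sys; from plant import telemetry
import numpy as np
from scipy.spatial.transform import Rotation as R
np.set_printoptions(precision=3,suppress=True)
ps=np.radians(6.4); xh=np.array([np.cos(ps),np.sin(ps),0]); yh=np.array([-np.sin(ps),np.cos(ps),0]); zz=np.array([0,0,1.])
u=(xh+zz)/2**.5; o=(zz-xh)/2**.5; M=np.array([.528,.026,.127])
def rot(tilt): # tilt deg from straight down, toward the hood
    t=np.radians(tilt); z=np.sin(t)*xh-np.cos(t)*zz; x=np.cos(t)*xh+np.sin(t)*zz
    return R.from_matrix(np.c_[x,np.cross(z,x),z])
def go(P,Rt,label=""):
    s=telemetry.get_state(); Rc=R.from_quat(s["tcp_rot"])
    print(label,"target",np.array(P),"cm",Rc.inv().apply(P-s["eef_pos"])*100,"deg",np.degrees((Rc.inv()*Rt).as_rotvec()))
def now():
    s=telemetry.get_state(); d=s["eef_pos"]-M; Rc=R.from_quat(s["tcp_rot"])
    print("t",s["time"],"q",s["qpos"],"p",s["eef_pos"],"up,out,y rel M mm",1e3*np.array([d@u,d@o,d@yh]),"F u,o,y",[round(s["contact_force"]@k,2) for k in(u,o,yh)],"F",s["contact_force"],"open",round(s["opening"],3),"z",Rc.as_matrix()[:,2])
E
python3 - <<'E'
from g import *
now(); go([.47,-.25,.32],rot(0),"via"); go(M-.03*u+.1*o,rot(45),"P0")
E
```

```text
t 0.2 q [-1.385  0.287  1.578 -0.     1.279 -0.15 ] p [ 0.222 -0.637  0.23 ] up,out,y rel M mm [-193.847  340.128 -624.67 ] F u,o,y [np.float64(0.23), np.float64(0.04), np.float64(0.0)] F [0.133 0.018 0.195] open 1.002 z [-0.     0.002 -1.   ]
via target [ 0.47 -0.25  0.32] cm [ 36.127 -28.38   -8.905] deg [-0.088 -0.003 12.841]
P0 target [0.437 0.016 0.176] cm [ 41.733 -54.548   5.486] deg [-5.125 44.804 12.138]
```

Emit:
arm_command(series=[4, -3, -4, 0, 0, 3, 1, 8, -6, -9, 0, 0, 6, 1, 12, -9, -9, 0, 0, 10, 1, 16, -12.5, -9, 0, 0, 12.8, 1, 20, -15.5, -9, 0, 0, 12.8, 1, 24, -18.5, -9, 0, 0, 12.8, 1, 27, -21, -9, 0, 0, 12.8, 1, 31, -24, -9, 0, 0, 12.8, 1, 34, -27, -9, 0, 0, 12.8, 1, 36, -28.4, -9, 0, 0, 12.8, 1], force=40)

```text
time: 1.03
eef_pos: [0.4343, -0.3052, 0.3206]
tcp_rot: [0.998, 0.056, 0.0, 0.0]
contact_force: [0.8, -0.5, -1.1]
opening: -0.001
finger_force: 0.0
```

Run:
```python
from g import *
now()
for t in(30,45): go(M-.03*u+.08*o,rot(t),"P0 %d"%t)
go([.46,.01,.28],rot(30),"V2")
```

```text
t 1.0333 q [-0.804 -0.092  1.823  0.     1.41   0.655] p [ 0.434 -0.305  0.321] up,out,y rel M mm [  44.905  228.871 -318.71 ] F u,o,y [np.float64(-0.24), np.float64(-1.25), np.float64(-0.55)] F [ 0.775 -0.463 -1.056] open -0.001 z [ 0. -0. -1.]
P0 30 target [0.451 0.017 0.162] cm [  5.238 -31.873  15.817] deg [ 0.008 29.983  0.026]
P0 45 target [0.451 0.017 0.162] cm [  5.238 -31.873  15.817] deg [ 0.005 44.983  0.027]
V2 target [0.46 0.01 0.28] cm [  6.084 -31.038   4.053] deg [ 0.008 29.983  0.026]
```

Emit:
arm_command(series=[0.5, -4, 0.5, 0, 4, 0, 1, 1, -8, 1, 0, 8, 0, 1, 1, -12, 2, 0, 12, 0, 1, 1.5, -16, 3, 0, 16, 0, 1, 2, -20, 4, 0, 20, 0, 1, 2, -24, 4, 0, 25, 0, 1, 2, -26, 4, 0, 30, 0, 1, 2, -26, 4, 0, 30, 0, 1, 2, -26, 4, 0, 30, 0, 1, 2, -26, 4, 0, 30, 0, 1])

```text
time: 1.87
eef_pos: [0.4247, -0.0472, 0.2813]
tcp_rot: [0.964, 0.054, 0.259, -0.014]
contact_force: [0.2, -0.6, -0.3]
opening: 0.002
finger_force: 0.0
```

Run:
```python
from g import *
now()
for t in(30,45): go(M-.03*u+.08*o,rot(t),"P0 %d"%t)
```

```text
t 1.8667 q [-0.535 -0.673  2.365  0.355  1.045  0.807] p [ 0.425 -0.047  0.281] up,out,y rel M mm [ 30.792 187.477 -61.246] F u,o,y [np.float64(-0.16), np.float64(-0.3), np.float64(-0.61)] F [ 0.163 -0.591 -0.329] open 0.002 z [ 0.497  0.055 -0.866]
P0 30 target [0.451 0.017 0.162] cm [-3.09  -6.141 11.947] deg [ 0.062 -0.025  0.056]
P0 45 target [0.451 0.017 0.162] cm [-3.09  -6.141 11.947] deg [ 0.054 14.975  0.064]
```

```bash
cat > k.py <<'E'
from g import *
from scipy.optimize import least_squares
D=[([-1.385,.2871,1.578,0,1.2786,-.15],[.2223,-.6367,.2301]),([-.804,-.092,1.823,0,1.41,.655],[.4343,-.3052,.3206]),([-.535,-.673,2.365,.355,1.045,.807],[.4247,-.0472,.2813])]
def fk(q,p):
    a,h,L1,L2,e,L3=p; Ry=lambda t:R.from_rotvec([0,t,0]); Rz=lambda t:R.from_rotvec([0,0,t])
    A=Rz(q[0]); B=A*Ry(q[1]); C=B*Ry(q[2]); W=C*Rz(q[3]); T=W*Ry(q[4])
    return A.apply([a,0,h])+B.apply([0,0,L1])+C.apply([e,0,L2])+T.apply([0,0,L3]), (T*Rz(q[5]-np.pi/2*0))
def fit(): return least_squares(lambda p:np.concatenate([fk(q,p)[0]-x for q,x in D]),[0,.3,.43,.5,0,.25])
p=fit()
E
python3 - <<'E'
from k import *
print(p.x,p.fun)
for q,x in D: print(fk(q,p.x)[1].as_matrix())
for q in D: pass
s=telemetry.get_state();print(R.from_quat(s["tcp_rot"]).as_matrix())
E
```

```text
[-0.029  1.057  0.733  0.745  0.769  0.58 ] [-0.099 -0.019 -0.002 -0.076 -0.067  0.009  0.002 -0.003 -0.007]
[[-0.33   0.944 -0.   ]
 [ 0.944  0.33   0.002]
 [ 0.002  0.    -1.   ]]
[[-0.112  0.994  0.   ]
 [ 0.994  0.112 -0.   ]
 [-0.     0.    -1.   ]]
[[-0.112  0.86   0.498]
 [ 0.994  0.098  0.055]
 [-0.002  0.501 -0.866]]
[[ 0.86   0.112  0.497]
 [ 0.097 -0.994  0.055]
 [ 0.5    0.001 -0.866]]
```

```bash
sed -i 's/a,h,L1,L2,e,L3=p/a,h,L1,L2,e,L3,b=p/; s/\[a,0,h\]/[a,b,h]/; s/,.25\])$/,.25,.1])/' k.py
python3 - <<'E'
from k import *
print(p.x,abs(p.fun).max())
lo=np.array([-2.77,-.9,.21,-1.53,.24,-2.84]); hi=-lo; hi=np.array([2.77,2.22,2.48,4.67,2.81,2.84])
def ik(P,Rt,q0):
    f=lambda q:np.r_[10*(fk(q,p.x)[0]-P),(fk(q,p.x)[1]*R.from_rotvec([0,0,-np.pi/2])).as_matrix().ravel()*0+0*q[0] if 0 else 0, (fk(q,p.x)[1].as_matrix()[:,2]-Rt.as_matrix()[:,2])]
    r=least_squares(f,q0,bounds=(lo,hi)); return r.x,abs(r.fun).max()
for t in(20,30,40,45):
  for l,P in(("P0",M-.03*u+.06*o),("P1",M-.03*u-.006*o),("P2",M-.015*u-.006*o),("P3",M+.109*u-.006*o)):
    print(t,l,*ik(P,rot(t),[-.2,-.5,2.2,.2,1,1]))
E
```

```text
[-0.     0.239  0.443  0.572  0.019  0.25   0.101] 7.903804789460844e-05
20 P0 [-0.244 -0.307  2.352  0.171  0.774  0.274] 1.6053824936079764e-13
20 P1 [-0.205 -0.098  2.279  0.18   0.635  1.338] 1.1102230246251565e-15
20 P2 [-0.197 -0.09   2.25   0.171  0.656 -0.265] 4.3298697960381105e-15
20 P3 [-0.145 -0.003  1.988  0.119  0.822  2.211] 1.866062859789963e-12
30 P0 [-0.286 -0.399  2.454  0.337  0.626  1.369] 1.0665118788111272e-10
30 P1 [-0.237 -0.165  2.378  0.394  0.462  2.474] 1.897466073152998e-09
30 P2 [-0.228 -0.158  2.349  0.369  0.48  -0.947] 1.4649031987445937e-10
30 P3 [-0.166 -0.074  2.093  0.235  0.63   1.375] 6.779687922175981e-11
40 P0 [-0.308 -0.418  2.48   0.447  0.582 -2.84 ] 0.08758544466314144
40 P1 [-0.273 -0.208  2.47   0.855  0.326 -0.094] 1.7196355450721512e-10
40 P2 [-0.262 -0.203  2.442  0.794  0.335  0.201] 6.54067022765048e-10
40 P3 [-0.188 -0.129  2.192  0.458  0.443 -2.838] 5.266134750492313e-12
45 P0 [-0.317 -0.415  2.48   0.487  0.58   2.84 ] 0.14131791492302792
45 P1 [-0.283 -0.205  2.48   0.995  0.319 -2.84 ] 0.040151045116661455
45 P2 [-0.278 -0.212  2.48   1.119  0.302  2.84 ] 0.0054995945895178755
45 P3 [-0.199 -0.148  2.238  0.659  0.361  0.671] 4.468647674116255e-15
```

Run:
```python
from g import *
now(); go(M-.035*u+.06*o,rot(30),"P0"); go(M-.035*u+.004*o,rot(30),"P1")
```

```text
t 1.8667 q [-0.535 -0.673  2.365  0.355  1.045  0.807] p [ 0.425 -0.047  0.281] up,out,y rel M mm [ 30.792 187.477 -61.246] F u,o,y [np.float64(-0.16), np.float64(-0.3), np.float64(-0.61)] F [ 0.163 -0.591 -0.329] open 0.002 z [ 0.497  0.055 -0.866]
P0 target [0.461 0.019 0.145] cm [-3.056 -6.143 14.008] deg [ 0.062 -0.025  0.056]
P1 target [0.501 0.023 0.105] cm [-1.609 -6.147 19.418] deg [ 0.062 -0.025  0.056]
```

Emit:
arm_command(series=[-1, -2, 3, 0, 0, 0, 1, -1.5, -4, 6, 0, 0, 0, 1, -2, -5.5, 9, 0, 0, 0, 1, -2.5, -6, 12, 0, 0, 0, 1, -3, -6, 14, 0, 0, 0, 1, -3, -6, 14, 0, 0, 0, 1, -3, -6, 14, 0, 0, 0, 1, -3, -6, 14, 0, 0, 0, 1])

```text
time: 2.53
eef_pos: [0.4628, 0.0168, 0.1459]
tcp_rot: [0.964, 0.054, 0.259, -0.014]
contact_force: [0.0, -0.5, 0.7]
opening: 0.0
finger_force: 0.0
```

Run:
```python
from g import *
now(); go(M-.035*u+.004*o,rot(30),"P1")
```

```text
t 2.5333 q [-0.293 -0.401  2.459  0.344  0.622  0.932] p [0.463 0.017 0.146] up,out,y rel M mm [-33.15   59.91   -1.889] F u,o,y [np.float64(0.46), np.float64(0.48), np.float64(-0.49)] F [ 0.035 -0.49   0.663] open 0.0 z [ 0.498  0.055 -0.865]
P1 target [0.501 0.023 0.105] cm [ 1.26  -0.195  5.45 ] deg [ 0.058 -0.084 -0.012]
```

Emit:
arm_command(series=[0.3, 0, 1.4, 0, 0, 0, 1, 0.6, -0.1, 2.8, 0, 0, 0, 1, 0.9, -0.2, 4.1, 0, 0, 0, 1, 1.2, -0.2, 5.4, 0, 0, 0, 1, 1.2, -0.2, 5.4, 0, 0, 0, 1, 1.2, -0.2, 5.4, 0, 0, 0, 1])

```text
time: 3.03
eef_pos: [0.4995, 0.0233, 0.1052]
tcp_rot: [0.964, 0.054, 0.259, -0.014]
contact_force: [-0.2, 0.2, 0.6]
opening: -0.003
finger_force: 0.0
```

Run:
```python
from g import *
import cv2
from plant import vision
now(); print(rot(30).inv().apply(u), rot(30).inv().apply(o))
a=vision.read_camera("scene")["color"][130:330,200:420]; cv2.imwrite("pics/s2.png",cv2.resize(a,None,fx=3,fy=3))
```

```text
t 3.0333 q [-0.247 -0.203  2.403  0.393  0.476  0.904] p [0.499 0.023 0.105] up,out,y rel M mm [-35.682   4.842   0.539] F u,o,y [np.float64(0.3), np.float64(0.55), np.float64(0.19)] F [-0.201  0.166  0.6  ] open -0.003 z [ 0.499  0.055 -0.865]
[ 0.966 -0.    -0.259] [-0.259  0.    -0.966]
```

View pics/s2.png

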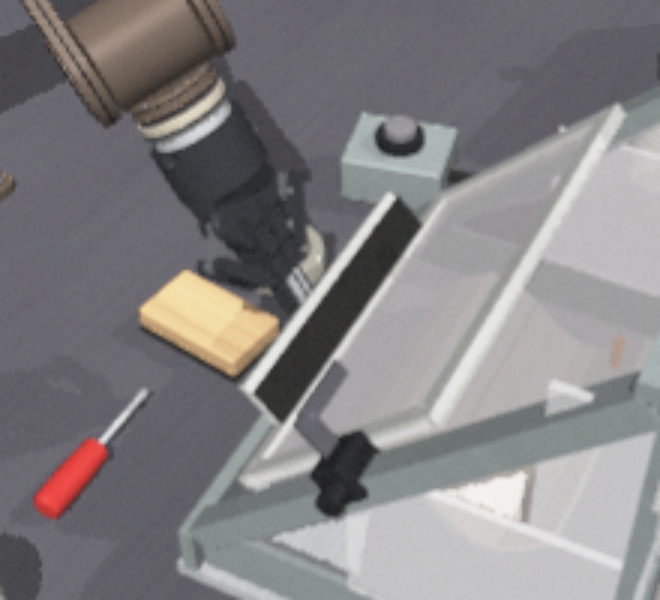

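The gripper is shut with its tips under the lip near (305,285), clear of the cap. Next I push up the slope in tool axes, where u = (0.966, 0, -0.259).

Emit:
arm_command(series=[0.58, 0, -0.16, 0, 0, 0, 1, 1.16, 0, -0.31, 0, 0, 0, 1, 1.74, 0, -0.47, 0, 0, 0, 1, 2.32, 0, -0.62, 0, 0, 0, 1, 2.9, 0, -0.78, 0, 0, 0, 1, 3.86, 0, -1.04, 0, 0, 0, 1, 4.83, 0, -1.3, 0, 0, 0, 1, 5.8, 0, -1.55, 0, 0, 0, 1, 6.28, 0, -1.68, 0, 0, 0, 1, 6.28, 0, -1.68, 0, 0, 0, 1])

```text
time: 3.92
eef_pos: [0.5441, 0.0295, 0.1501]
tcp_rot: [0.965, 0.055, 0.258, -0.015]
contact_force: [-1.6, 0.0, 0.8]
opening: 0.001
finger_force: 0.9
```

Run:
```python
from g import *
import cv2
from plant import vision
now()
cv2.imwrite("pics/top3.png",vision.read_camera("top")["color"])
a=vision.read_camera("scene")["color"][130:330,200:420]; cv2.imwrite("pics/s3.png",cv2.resize(a,None,fx=3,fy=3))
```

```text
t 3.9167 q [-0.206 -0.164  2.273  0.303  0.553  1.032] p [0.544 0.03  0.15 ] up,out,y rel M mm [27.926  4.69   1.704] F u,o,y [np.float64(-0.56), np.float64(1.72), np.float64(0.2)] F [-1.628  0.016  0.822] open 0.001 z [ 0.496  0.057 -0.867]
```

View pics/s3.png

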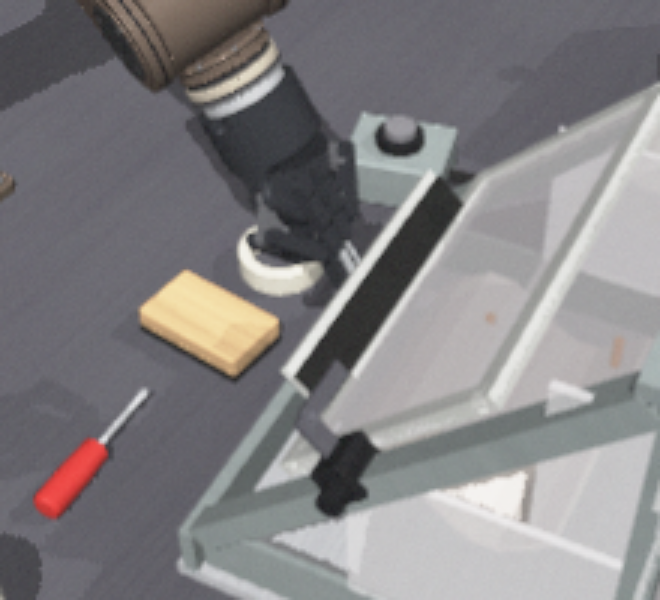

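```bash
cat > lv.py <<'E'
from h import *
from g import u
L0=np.array([.5299,-.0931,.1426])
def s_of(n,px): return least_squares(lambda s:proj(cams[n],L0+s[0]*u)[0]-px,[.05])
E
python3 - <<'E'
from lv import *
for px in((243,388),(285,373)):
    r=s_of("scene",np.array(px)/3+[200-.33,130-.33]); print(r.x,r.fun)
a=cams["top"]["color"][150:270,250:430]; cv2.imwrite("pics/t3.png",cv2.resize(a,None,fx=4,fy=4,interpolation=cv2.INTER_CUBIC))
E
```

```text
[-0.] [0.319 0.779]
[0.05] [0.065 0.16 ]
```

View pics/t3.png

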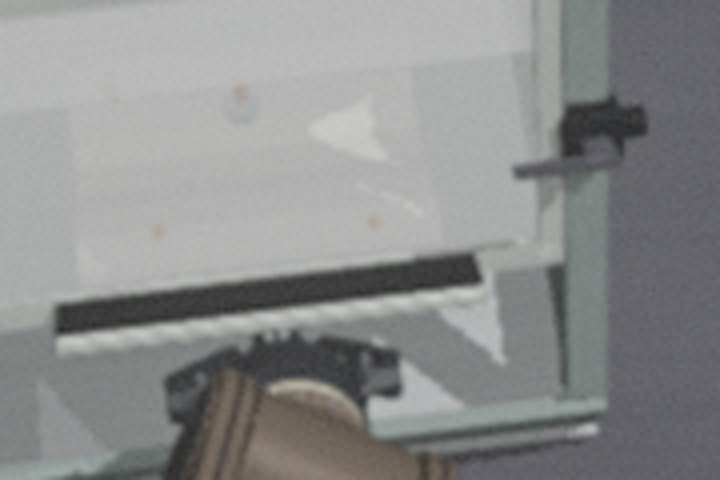

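The pointer tip is at about (515,171) in this crop and the lip's end at about (487,290), so the sash has travelled about 50 mm. I'll push another 60 mm and then measure closely.

Emit:
arm_command(series=[0.58, 0, -0.16, 0, 0, 0, 1, 1.26, 0, -0.34, 0, 0, 0, 1, 2.03, 0, -0.54, 0, 0, 0, 1, 2.8, 0, -0.75, 0, 0, 0, 1, 3.57, 0, -0.96, 0, 0, 0, 1, 4.35, 0, -1.16, 0, 0, 0, 1, 5.1, 0, -1.37, 0, 0, 0, 1, 5.6, 0, -1.5, 0, 0, 0, 1, 5.8, 0, -1.55, 0, 0, 0, 1, 5.8, 0, -1.55, 0, 0, 0, 1])

```text
time: 4.95
eef_pos: [0.5854, 0.0343, 0.1911]
tcp_rot: [0.965, 0.055, 0.257, -0.015]
contact_force: [-5.1, -1.3, -0.1]
opening: -0.001
finger_force: 2.0
```

Run:
```python
from g import *; now()
from lv import *
a=cams["top"]["color"][160:230,340:410]; b=cams["scene"]["color"][220:290,280:350]
im=np.hstack([cv2.resize(q,(396,396),interpolation=cv2.INTER_CUBIC) for q in(a,b)]); cv2.imwrite("pics/c4.png",im)
```

```text
t 4.95 q [-0.176 -0.118  2.149  0.247  0.623  1.117] p [0.585 0.034 0.191] up,out,y rel M mm [86.267  4.329  1.862] F u,o,y [np.float64(-3.72), np.float64(3.6), np.float64(-0.69)] F [-5.068 -1.261 -0.09 ] open -0.001 z [ 0.494  0.057 -0.868]
```

View pics/c4.png

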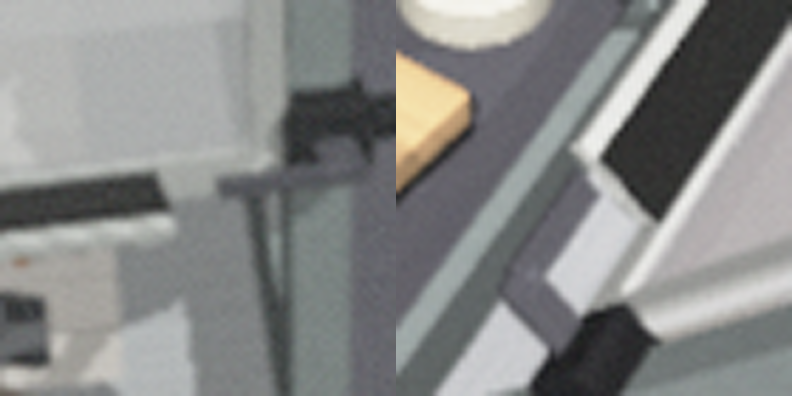

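```bash
cat > ov.py <<'E'
from h import *
from g import u,o,yh,M
def box(c,up,out,y):
    return np.array([c+a*u+b*o+d*yh for a in up for b in out for d in y])
E12=[(i,j) for i in range(8) for j in range(i) if bin(i^j).count("1")==1]
def view(s,m,name,w=(10,20),half=28):
    ims=[]
    for n in("top","scene"):
        c=cams[n]; ctr=proj(c,M+m*u+.02*o-.13*yh)[0]; r=np.round(ctr).astype(int)-half; k=396/(2*half)
        a=cv2.resize(c["color"][r[1]:r[1]+2*half,r[0]:r[0]+2*half],(396,396),interpolation=cv2.INTER_CUBIC)
        for b,col in((box(M+s*u,(-.004,.004),(-.02,.02),(-.12,.12)),(0,0,255)),(box(M+m*u,(-.002,.002),(w[0]/1e3,w[1]/1e3),(-.17,-.138)),(0,200,0))):
            q=(proj(c,b)-r+.5)*k
            for i,j in E12: cv2.line(a,tuple(int(v) for v in q[i]),tuple(int(v) for v in q[j]),col,1,cv2.LINE_AA)
        ims.append(a)
    cv2.imwrite(name,np.hstack(ims))
E
python3 - <<'E'
from ov import *
for n in cams: c=cams[n]; C=-cv2.Rodrigues(c["rvec"])[0].T@c["tvec"]; d=C-M; print(n,C,d@u,d@o,d@yh)
view(.1083,.1245,"pics/o5.png")
E
```

```text
scene [ 0.942 -0.569  0.845] 0.7516845997534096 0.2633433543172609 -0.6372043118305756
top [0.305 0.019 1.128] 0.5508424903722038 0.8654460826118333 0.017902652022531804
```

View pics/o5.png

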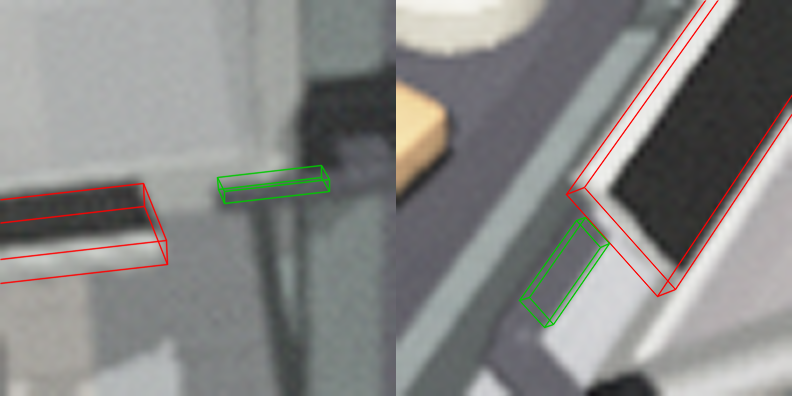

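Red is the modelled lip and green the modelled pointer. Both match the image within about 5 crop pixels (under 1 px in the camera). I'll refine this with averaged intensity profiles.

```bash
cat > pr.py <<'E'
from ov import *
from scipy.ndimage import map_coordinates
def prof(n,base,ys,rng):
    c=cams[n]; g=c["color"].mean(2); acc=[]
    for y in ys:
        a,b=proj(c,[base+y*yh,base+y*yh+.01*yh]); t=(b-a)/np.linalg.norm(b-a); nrm=np.array([-t[1],t[0]])
        P=proj(c,base+y*yh+.01*u)[0]-a
        if nrm@P<0:nrm=-nrm
        acc.append(map_coordinates(g,[(a[1]+rng*nrm[1]),(a[0]+rng*nrm[0])],order=1))
    return np.mean(acc,0),nrm
def offs(n,base,pts,y):
    c=cams[n]; _,nrm=prof(n,base,[y],np.array([0.])); a=proj(c,base+y*yh)[0]
    return [round(float((proj(c,base+y*yh+p[0]*u+p[1]*o)[0]-a)@nrm),2) for p in pts]
E
cat > pp.py <<'E'
from pr import *
import sys
s,m=map(float,sys.argv[1:3])
np.set_printoptions(precision=0,suppress=True,linewidth=200)
rng=np.arange(-7,7.01,.5); print(rng.round(1).tolist())
for n in cams:
    for l,b,ys in(("lip",M+s*u+.02*o,np.linspace(-.115,-.07,30)),("bar",M+m*u+.02*o,np.linspace(-.158,-.141,20))):
        print(n,l,prof(n,b,ys,rng)[0])
        print("  model u-4,-2,+2,+4 at o=0; u+2,o-10; u+4,o-8; u+8,o-8; +10u:",offs(n,b,[(-.004,0),(-.002,0),(.002,0),(.004,0),(.002,-.01),(.004,-.008),(.008,-.008),(.01,0)],ys.mean()))
E
python3 pp.py .1083 .1245
```

```text
[-7.0, -6.5, -6.0, -5.5, -5.0, -4.5, -4.0, -3.5, -3.0, -2.5, -2.0, -1.5, -1.0, -0.5, 0.0, 0.5, 1.0, 1.5, 2.0, 2.5, 3.0, 3.5, 4.0, 4.5, 5.0, 5.5, 6.0, 6.5, 7.0]
scene lip [154. 162. 164. 164. 163. 161. 154. 140. 123. 113. 118. 138. 168. 199. 219. 229. 231. 231. 229. 220. 194. 145.  91.  61.  54.  53.  53.  51.  51.]
  model u-4,-2,+2,+4 at o=0; u+2,o-10; u+4,o-8; u+8,o-8; +10u: [-0.71, -0.35, 0.36, 0.71, 5.04, 4.47, 5.2, 1.79]
scene bar [157. 143. 125. 109. 102. 100. 100. 100.  99.  96.  91.  88.  91.  97. 102. 104. 103. 103. 104. 104. 105. 108. 118. 140. 168. 192. 206. 211. 211.]
  model u-4,-2,+2,+4 at o=0; u+2,o-10; u+4,o-8; u+8,o-8; +10u: [-0.76, -0.38, 0.38, 0.77, 5.32, 4.72, 5.51, 1.93]
top lip [146. 146. 147. 148. 148. 149. 149. 148. 148. 148. 150. 154. 160. 167. 174. 181. 187. 187. 179. 164. 136. 104.  78.  62.  58.  60.  61.  63.  64.]
  model u-4,-2,+2,+4 at o=0; u+2,o-10; u+4,o-8; u+8,o-8; +10u: [-1.65, -0.83, 0.83, 1.66, 2.97, 3.37, 5.03, 4.16]
top bar [104. 104. 103. 103. 103. 104. 104. 103. 100.  97.  92.  89.  88.  88.  92.  98. 107. 121. 136. 150. 160. 165. 167. 168. 166. 164. 163. 162. 161.]
  model u-4,-2,+2,+4 at o=0; u+2,o-10; u+4,o-8; u+8,o-8; +10u: [-1.68, -0.84, 0.84, 1.69, 2.94, 3.36, 5.05, 4.23]
```

Emit:
arm_command(series=[0.2, 0, -0.05, 0, 0, 0, 1, 0.4, 0, -0.11, 0, 0, 0, 1, 0.6, 0, -0.16, 0, 0, 0, 1, 0.8, 0, -0.21, 0, 0, 0, 1, 0.95, 0, -0.25, 0, 0, 0, 1, 1.0, 0, -0.27, 0, 0, 0, 1, 1.0, 0, -0.27, 0, 0, 0, 1, 1.0, 0, -0.27, 0, 0, 0, 1, 1.0, 0, -0.27, 0, 0, 0, 1])

```text
time: 6.0
eef_pos: [0.5922, 0.0351, 0.1979]
tcp_rot: [0.965, 0.055, 0.256, -0.015]
contact_force: [-6.4, -0.5, -0.1]
opening: 0.0
finger_force: 2.7
```

```bash
python3 -c "
from g import *; now()"; python3 pp.py .1195 .1219
```

```text
t 6.0 q [-0.172 -0.11   2.128  0.239  0.635  1.129] p [0.592 0.035 0.198] up,out,y rel M mm [95.97   4.323  1.896] F u,o,y [np.float64(-4.62), np.float64(4.5), np.float64(0.26)] F [-6.437 -0.463 -0.087] open 0.0 z [ 0.493  0.057 -0.868]
[-7.0, -6.5, -6.0, -5.5, -5.0, -4.5, -4.0, -3.5, -3.0, -2.5, -2.0, -1.5, -1.0, -0.5, 0.0, 0.5, 1.0, 1.5, 2.0, 2.5, 3.0, 3.5, 4.0, 4.5, 5.0, 5.5, 6.0, 6.5, 7.0]
scene lip [163. 160. 153. 138. 120. 106. 100.  99. 102. 110. 126. 154. 186. 213. 226. 231. 231. 231. 227. 210. 173. 116.  70.  53.  51.  51.  50.  49.  50.]
  model u-4,-2,+2,+4 at o=0; u+2,o-10; u+4,o-8; u+8,o-8; +10u: [-0.73, -0.36, 0.36, 0.73, 5.08, 4.51, 5.26, 1.84]
scene bar [163. 157. 144. 125. 109. 101. 100. 100. 100.  98.  96.  92.  89.  91.  97. 102. 104. 103. 103. 103. 104. 105. 108. 119. 139. 166. 192. 206. 210.]
  model u-4,-2,+2,+4 at o=0; u+2,o-10; u+4,o-8; u+8,o-8; +10u: [-0.76, -0.38, 0.38, 0.77, 5.31, 4.71, 5.5, 1.92]
top lip [150. 151. 152. 153. 154. 154. 153. 152. 152. 153. 157. 163. 169. 176. 183. 188. 186. 176. 156. 126.  95.  72.  59.  58.  61.  63.  64.  63.  63.]
  model u-4,-2,+2,+4 at o=0; u+2,o-10; u+4,o-8; u+8,o-8; +10u: [-1.67, -0.84, 0.84, 1.68, 2.95, 3.37, 5.05, 4.21]
top bar [102. 102. 104. 105. 104. 104. 105. 104. 103. 102. 100.  97.  92.  89.  88.  88.  90.  93.  96. 102. 111. 124. 138. 149. 156. 160. 162. 164. 165.]
  model u-4,-2,+2,+4 at o=0; u+2,o-10; u+4,o-8; u+8,o-8; +10u: [-1.67, -0.84, 0.84, 1.68, 2.94, 3.36, 5.04, 4.22]
```

Emit:
arm_command(series=[0.1, 0, -0.03, 0, 0, 0, 1, 0.2, 0, -0.06, 0, 0, 0, 1, 0.3, 0, -0.08, 0, 0, 0, 1, 0.36, 0, -0.1, 0, 0, 0, 1, 0.36, 0, -0.1, 0, 0, 0, 1, 0.36, 0, -0.1, 0, 0, 0, 1, 0.36, 0, -0.1, 0, 0, 0, 1])

```text
time: 6.68
eef_pos: [0.5947, 0.0354, 0.2004]
tcp_rot: [0.965, 0.055, 0.256, -0.015]
contact_force: [-6.1, -0.7, -0.1]
opening: -0.002
finger_force: 2.8
```

```bash
python3 -c "
from g import *; now()"; python3 pp.py .122 .122
python3 - <<'E'
import ov
from ov import *
im=[]
# average 6 frames per view against noise, no overlay in the left, overlay right
for n in("top","scene"):
    cams[n]["color"]=np.mean([vision.read_camera(n)["color"] for _ in range(5)],0).astype(np.uint8)
ov.M=M+.0018*o
view(.122,.122,"pics/o6.png",w=(8,20),half=20)
a=cv2.imread("pics/o6.png"); raw=[]
for n in("top","scene"):
    r=np.round(proj(cams[n],ov.M+.122*u+.02*o-.13*yh)[0]).astype(int)-14
    raw.append(cv2.resize(cams[n]["color"][r[1]+4:r[1]+24,r[0]:r[0]+28],(396,198),interpolation=cv2.INTER_CUBIC))
cv2.imwrite("pics/o6.png",np.vstack([a,np.hstack(raw)]))
E
```

```text
t 6.6833 q [-0.17  -0.106  2.12   0.236  0.64   1.133] p [0.595 0.035 0.2  ] up,out,y rel M mm [99.529  4.337  1.932] F u,o,y [np.float64(-4.44), np.float64(4.25), np.float64(0.01)] F [-6.102 -0.671 -0.135] open -0.002 z [ 0.493  0.057 -0.868]
[-7.0, -6.5, -6.0, -5.5, -5.0, -4.5, -4.0, -3.5, -3.0, -2.5, -2.0, -1.5, -1.0, -0.5, 0.0, 0.5, 1.0, 1.5, 2.0, 2.5, 3.0, 3.5, 4.0, 4.5, 5.0, 5.5, 6.0, 6.5, 7.0]
scene lip [161. 154. 140. 122. 106. 100.  99. 100. 101. 106. 120. 144. 175. 204. 222. 229. 231. 231. 229. 220. 193. 143.  88.  57.  52.  52.  52.  51.  52.]
  model u-4,-2,+2,+4 at o=0; u+2,o-10; u+4,o-8; u+8,o-8; +10u: [-0.73, -0.37, 0.37, 0.73, 5.09, 4.52, 5.27, 1.85]
scene bar [163. 156. 143. 125. 109. 102. 100. 100.  99.  97.  94.  91.  88.  90.  96. 102. 104. 104. 104. 104. 104. 105. 108. 119. 140. 167. 192. 206. 211.]
  model u-4,-2,+2,+4 at o=0; u+2,o-10; u+4,o-8; u+8,o-8; +10u: [-0.76, -0.38, 0.38, 0.77, 5.31, 4.71, 5.5, 1.92]
top lip [152. 153. 154. 154. 154. 153. 152. 150. 149. 149. 151. 157. 163. 171. 179. 185. 189. 185. 173. 150. 120.  91.  69.  59.  59.  61.  62.  63.  64.]
  model u-4,-2,+2,+4 at o=0; u+2,o-10; u+4,o-8; u+8,o-8; +10u: [-1.68, -0.84, 0.84, 1.68, 2.95, 3.37, 5.05, 4.23]
top bar [101. 102. 103. 103. 104. 104. 105. 104. 104. 102.  99.  95.  91.  89.  88.  89.  92.  94.  95.  97. 100. 105. 109. 118. 130. 141. 151. 156. 159.]
  model u-4,-2,+2,+4 at o=0; u+2,o-10; u+4,o-8; u+8,o-8; +10u: [-1.67, -0.84, 0.84, 1.68, 2.94, 3.36, 5.04, 4.22]
```

View pics/o6.png

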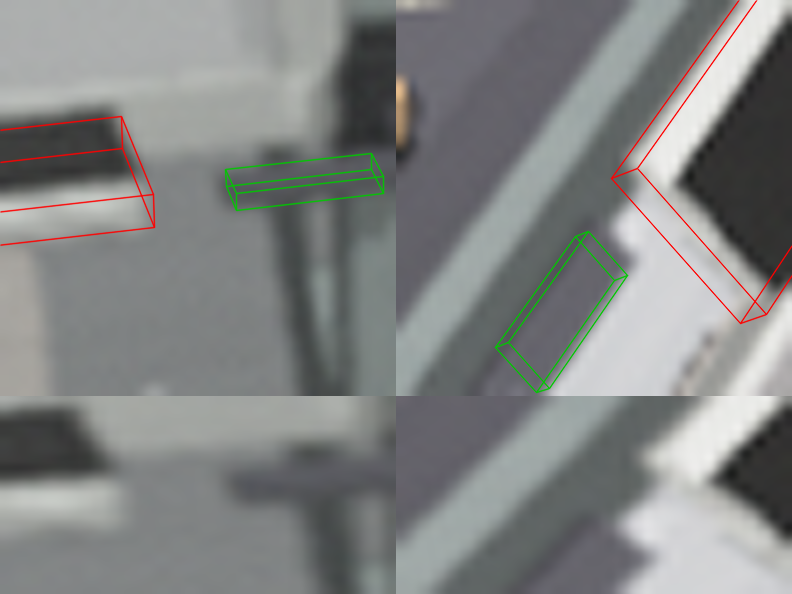

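The sash (about 121.9 mm) and the pointer (about 122.1 mm) now agree to within half a millimetre. In the view, the lip's end at (120,505) lies in line with the bar's tip at (232,485), given the tilt of the lip. I'll back off down the slope and then out.

Emit:
arm_command(series=[-0.5, 0, 0.13, 0, 0, 0, 1, -1.0, 0, 0.26, 0, 0, 0, 1, -1.45, 0, 0.39, 0, 0, 0, 1, -1.9, 0, -1.3, 0, 0, 0, 1, -2.5, 0, -3.5, 0, 0, 0, 1, -3.2, 0, -6.3, 0, 0, 0, 1, -4, 0, -9.3, 0, 0, 0, 1, -4, 0, -9.3, 0, 0, 0, 1, -4, 0, -9.3, 0, 0, 0, 1])

```text
time: 8.13
eef_pos: [0.516, 0.0257, 0.2649]
tcp_rot: [0.964, 0.054, 0.261, -0.014]
contact_force: [1.1, 0.3, -0.6]
opening: -0.001
finger_force: 0.0
```

```bash
python3 pp.py .122 .122
python3 - <<'E'
from g import *
now()
B=np.array([.412,.307,.070])
go(B+[0,0,.12],rot(0),"above, tilt0"); go(B+[0,0,.02],rot(0),"near")
E
```

```text
[-7.0, -6.5, -6.0, -5.5, -5.0, -4.5, -4.0, -3.5, -3.0, -2.5, -2.0, -1.5, -1.0, -0.5, 0.0, 0.5, 1.0, 1.5, 2.0, 2.5, 3.0, 3.5, 4.0, 4.5, 5.0, 5.5, 6.0, 6.5, 7.0]
scene lip [160. 153. 140. 122. 106. 100.  98.  98. 100. 106. 119. 143. 175. 203. 221. 228. 230. 230. 229. 219. 192. 141.  87.  57.  52.  52.  51.  51.  51.]
  model u-4,-2,+2,+4 at o=0; u+2,o-10; u+4,o-8; u+8,o-8; +10u: [-0.73, -0.37, 0.37, 0.73, 5.09, 4.52, 5.27, 1.85]
scene bar [162. 155. 142. 124. 108. 101. 100.  99.  99.  98.  95.  90.  87.  90.  96. 102. 104. 104. 104. 104. 105. 106. 109. 119. 140. 168. 193. 206. 210.]
  model u-4,-2,+2,+4 at o=0; u+2,o-10; u+4,o-8; u+8,o-8; +10u: [-0.76, -0.38, 0.38, 0.77, 5.31, 4.71, 5.5, 1.92]
top lip [151. 152. 152. 153. 152. 152. 150. 148. 147. 147. 149. 155. 162. 169. 177. 183. 187. 183. 171. 149. 119.  91.  70.  61.  60.  62.  63.  64.  64.]
  model u-4,-2,+2,+4 at o=0; u+2,o-10; u+4,o-8; u+8,o-8; +10u: [-1.68, -0.84, 0.84, 1.68, 2.95, 3.37, 5.05, 4.23]
top bar [101. 101. 101. 102. 103. 103. 103. 102. 103. 103. 100.  96.  91.  89.  88.  89.  91.  93.  95.  96.  99. 103. 108. 117. 128. 139. 149. 155. 159.]
  model u-4,-2,+2,+4 at o=0; u+2,o-10; u+4,o-8; u+8,o-8; +10u: [-1.67, -0.84, 0.84, 1.68, 2.94, 3.36, 5.04, 4.22]
t 8.2333 q [-0.23  -0.388  2.229  0.232  0.816  1.111] p [0.515 0.026 0.262] up,out,y rel M mm [ 86.45  104.042   1.436] F u,o,y [np.float64(0.68), np.float64(-0.12), np.float64(0.61)] F [0.496 0.673 0.395] open -0.002 z [ 0.497  0.056 -0.866]
above, tilt0 target [0.412 0.307 0.19 ] cm [ -9.769 -29.076   2.646] deg [ -0.014 -29.986   0.022]
near target [0.412 0.307 0.09 ] cm [-14.767 -29.075  11.307] deg [ -0.014 -29.986   0.022]
```

Emit:
arm_command(series=[-2, -2, 0, 0, -3, 0, 1, -4, -5, 0, 0, -7, 0, 1, -6, -8.5, 0, 0, -12, 0, 1, -8, -12, 0.5, 0, -17, 0, 1, -9.5, -15.5, 1, 0, -22, 0, 1, -9.8, -19, 1.5, 0, -26, 0, 1, -9.8, -22.5, 2, 0, -30, 0, 1, -9.8, -26, 2.4, 0, -30, 0, 1, -9.8, -29, 2.6, 0, -30, 0, 1, -9.8, -29, 2.6, 0, -30, 0, 1])

```text
time: 9.07
eef_pos: [0.4103, 0.3102, 0.1878]
tcp_rot: [0.998, 0.059, -0.002, -0.0]
contact_force: [-0.2, -0.6, -0.3]
opening: -0.002
finger_force: 0.0
```

Emit:
arm_command(series=[0, 0, 0, 0, 0, 0, 1, 0, 0, 0, 0, 0, 0, 1])

```text
time: 9.23
eef_pos: [0.4111, 0.3059, 0.1891]
tcp_rot: [0.998, 0.057, -0.001, 0.001]
contact_force: [-0.1, -1.2, -0.8]
opening: 0.001
finger_force: 0.0
```

Run:
```python
from g import *
now()
B=np.array([.412,.307,.070])
go(B+[0,0,.02],rot(0),"near")
```

```text
t 9.2333 q [ 0.442 -0.033  2.009 -0.     1.169  1.9  ] p [0.411 0.306 0.189] up,out,y rel M mm [-16.195 103.979 291.195] F u,o,y [np.float64(-0.7), np.float64(-0.42), np.float64(-1.23)] F [-0.064 -1.242 -0.79 ] open 0.001 z [-0.003 -0.002 -1.   ]
near target [0.412 0.307 0.09 ] cm [ 0.132 -0.112  9.907] deg [0.078 0.169 0.08 ]
```

Emit:
arm_command(series=[0.1, -0.1, 3, 0, 0, 0, 1, 0.1, -0.1, 6, 0, 0, 0, 1, 0.1, -0.1, 9, 0, 0, 0, 1, 0.1, -0.1, 10.5, 0, 0, 0, 1, 0.1, -0.1, 11.2, 0, 0, 0, 1, 0.1, -0.1, 11.7, 0, 0, 0, 1, 0.1, -0.1, 12, 0, 0, 0, 1, 0.1, -0.1, 12.2, 0, 0, 0, 1, 0.1, -0.1, 12.2, 0, 0, 0, 1, 0.1, -0.1, 12.2, 0, 0, 0, 1])

```text
time: 10.07
eef_pos: [0.4135, 0.3075, 0.0703]
tcp_rot: [0.998, 0.056, 0.001, -0.0]
contact_force: [-1.0, -1.6, 2.8]
opening: 0.002
finger_force: 1.2
```

Emit:
arm_command(series=[0, 0, 0.1, 0, 0, 0, 1, 0, 0, 0.2, 0, 0, 0, 1, 0, 0, 0.3, 0, 0, 0, 1, 0, 0, 0.4, 0, 0, 0, 1, 0, 0, 0.4, 0, 0, 0, 1, 0, 0, 0.4, 0, 0, 0, 1])

```text
time: 10.57
eef_pos: [0.4135, 0.3077, 0.066]
tcp_rot: [0.998, 0.056, 0.001, -0.0]
contact_force: [0.3, -2.8, 6.0]
opening: 0.0
finger_force: 3.3
```

Emit:
arm_command(series=[0, 0, 0.1, 0, 0, 0, 1, 0, 0, 0.2, 0, 0, 0, 1, 0, 0, 0.25, 0, 0, 0, 1, 0, 0, 0.25, 0, 0, 0, 1, 0, 0, 0.25, 0, 0, 0, 1])

```text
time: 10.98
eef_pos: [0.4136, 0.3077, 0.0658]
tcp_rot: [0.998, 0.057, 0.001, 0.0]
contact_force: [-4.7, -4.3, 18.6]
opening: 0.001
finger_force: 9.7
```

The force rose steadily to about 6 N, then the position stopped while the force jumped, so the button is fully down. I'll retract.

Emit:
arm_command(series=[0, 0, -1, 0, 0, 0, 1, 0, 0, -3, 0, 0, 0, 1, 0, 0, -6, 0, 0, 0, 1, 0, 0, -10, 0, 0, 0, 1, 0, 0, -14, 0, 0, 0, 1, 0, 0, -16, 0, 0, 0, 1, 0, 0, -16, 0, 0, 0, 1, 0, 0, -16, 0, 0, 0, 1, 0, 0, -16, 0, 0, 0, 1])

```text
time: 11.73
eef_pos: [0.4113, 0.3071, 0.2206]
tcp_rot: [0.998, 0.056, -0.001, 0.0]
contact_force: [0.1, 0.2, -0.1]
opening: -0.003
finger_force: 0.0
```

```bash
python3 -c "
from g import *; now()"; python3 pp.py .122 .122 | grep -v model
python3 - <<'E'
from h import *
cv2.imwrite("pics/end.png",cams["scene"]["color"])
E
```

```text
t 11.7333 q [ 0.443 -0.063  1.978  0.001  1.23   1.901] p [0.411 0.307 0.221] up,out,y rel M mm [  6.335 125.973 292.327] F u,o,y [np.float64(0.05), np.float64(-0.16), np.float64(0.15)] F [ 0.128  0.162 -0.077] open -0.003 z [-0.003 -0.001 -1.   ]
[-7.0, -6.5, -6.0, -5.5, -5.0, -4.5, -4.0, -3.5, -3.0, -2.5, -2.0, -1.5, -1.0, -0.5, 0.0, 0.5, 1.0, 1.5, 2.0, 2.5, 3.0, 3.5, 4.0, 4.5, 5.0, 5.5, 6.0, 6.5, 7.0]
scene lip [159. 152. 139. 121. 106. 100.  98.  98.  99. 105. 119. 142. 173. 202. 221. 228. 230. 230. 228. 219. 191. 141.  87.  58.  53.  52.  52.  51.  51.]
scene bar [162. 155. 142. 124. 108. 101.  99.  98.  97.  97.  94.  90.  87.  89.  96. 102. 103. 103. 103. 103. 104. 104. 107. 118. 139. 166. 191. 205. 209.]
top lip [148. 149. 150. 151. 150. 150. 148. 146. 145. 144. 146. 153. 160. 167. 174. 180. 185. 181. 169. 146. 117.  90.  69.  60.  60.  61.  62.  62.  63.]
top bar [ 98.  99. 100. 101. 101. 101. 101. 102. 102. 100.  96.  93.  90.  87.  86.  87.  89.  91.  93.  94.  97. 101. 105. 115. 126. 138. 148. 153. 156.]
```

View pics/end.png

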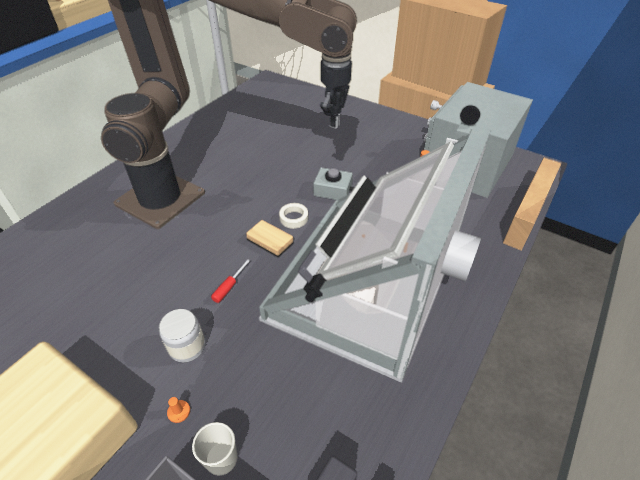

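The gripper hangs clear above the box at (335,120), the lip's end is still level with the pointer near (318,250), and the loose things are where they were.

```bash
python3 -c "
from plant import ctrl; print(ctrl.sign_off())"
```

```text
the job is handed in; nothing more can be done
None
```

The job is handed in: the sash was pushed up from beneath until the lip's end was level with the pointer (about 0.5 mm by camera), the fan button was then pressed fully down judging by force and position, and the arm finished clear at about 12 s with the loose things in view unmoved.

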